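# Hang the cutlery drainer on its twin-pin stand

### The job

Pick up the cutlery drainer by its handle and hang it on its drip stand, with a stand pin through the hole at each end. The posts are clamped somewhere along the tray, so feel for the pins gently, then press the drainer down until both end flanges sit flat on the posts and both spring catches have snapped over them. Do not force it, leave the mug and spice jars undisturbed, and let go.

Things in the scene. Friction and masses are not known exactly. Their poses are not given: they have to be found in the camera images.
- caddy: White plastic cutlery drainer, loose, empty, standing on the worktop, 0.24 to 0.39 kg. Open box 70 (x) x 110 (y) x 85 mm (z), walls 3 mm, with a carrying handle in the middle and a level flange at each y end. Origin: centre of its underside; z up. Symmetrical: it may be hung either way round. When hung, its origin is 26 mm above the stand's; while it rests on the pin tips, 56 mm.
- caddy_grip (a point): Grip point in the drainer's upright handle, 123 mm above the drainer's origin, axes as the drainer's. The handle is a plate 12 mm thick in y, 56 mm long in x, its top 145 mm and the box's rim 85 mm above the origin: grip from above across y.
- hole_left (a point): Centre, at the underside, of the round through hole (11.5 mm diameter) in the drainer's +y flange: 78 mm in y and 80 mm up from the drainer's origin. The flange is 5 mm thick, 76 mm wide in x (hole in the middle) and reaches from y = 55 to 101 mm.
- hole_right (a point): The same hole in the mirrored flange at the drainer's -y end.
- stand: Drip stand, fixed: steel tray 120 (x) x 190 (y) x 12 mm. Origin: centre of its underside; z up. A cross-bar along y (its top 20 mm up) carries two posts, each with a pin on top and a catch outside it. Bar, posts, pins and catches are one unit, clamped rigidly anywhere from x = -15 to +15 mm of the tray's middle; this x is not tracked: see it or feel for it.
- post_left (a point): Where the stand's +y post top (shoulder) would be were the cross-bar in the tray's middle: y = 78, z = 106 mm of the stand. The true post has exactly this y and z, but its x is up to 15 mm either way (same for both posts). Post 18 mm thick; on its flat top a steel pin, 8 mm in diameter with a tapered tip, stands 30 mm higher (tip 136 mm above the stand's origin).
- post_right (a point): The same for the stand's -y post, y = -78 mm.
- catch_left (a joint): Sprung catch in a housing (top 128 mm above the stand's origin) outside the +y post. 0 = sprung fully in, grows outward to 0.008 m. Its black sloping nose leans about 5 mm over the flange's end, from 127 down to 112 mm above the origin: the flange pressed down pushes it out, then it snaps back over the flange. Both together take about 6 to 15 N of push.
- catch_right (a joint): The same catch mirrored, on the stand's -y end.
- mug_2: Dark mug 106 mm tall standing behind the work; bystander. Origin: centre of its underside.
- spice_jar_4: Spice jar with red cap, 45 mm across, 109 mm tall, at the right; bystander. Origin: centre of its underside.
- spice_jar_2: Spice jar with red cap, 45 mm across, 106 mm tall, behind and between drainer and stand; bystander. Origin: centre of its underside.

How it is judged:
On the way:
1. the drainer is lifted clear of the worktop (height (world z) of caddy above 0.04 m), for 0.1 s.
At the end, for the whole second after the job is handed in: The drainer hangs at rest and level on both pins: its origin 23.5 to 28.5 mm above the stand's, within 5 mm in y and 20 mm in x of the stand's middle, tilted less than 0.035 rad, its length within 0.07 rad of the stand's, and both catches sprung back in over the flanges (each below 1.5 mm) (z of caddy in the frame of stand between 0.0235 and 0.0285 m and y of caddy in the frame of stand between -0.005 and 0.005 m and x of caddy in the frame of stand between -0.02 and 0.02 m and angle between caddy's own z axis and vertical below 0.035 rad and angle between the y axis of caddy and the y axis of stand, either way round below 0.07 rad and value of joint each of catch_left, catch_right below 0.0015 m and linear speed of caddy below 0.02 m/s); the robot touches nothing.
It fails at once if the drainer was forced against the stand (over 35 N) (contact force between caddy and stand above 35 N).
It fails at once if the robot pushed hard on the stand (contact force between any of the fingers, the arm and stand above 15 N).
It fails at once if a bystander was disturbed (moved over 30 mm) (distance of any of mug_2, spice_jar_4, spice_jar_2 from where it was at the start of the episode above 0.03 m).
It also fails if it takes over 67 s, if anything falls off the work surface, if the arm or the gripper's body presses on something with over 40 N, if the wrist force passes 120 N, or if a joint passes its speed limit or range.

### The arm

A 6-joint arm with a two-finger parallel gripper is mounted at the origin on a cart in front of the work surface, level with it; the furniture and walls round the work are solid. World frame = base frame: x ahead of the robot, y to its left, z up, the work surface at z = 0. Lengths are in m, angles in rad, forces in N, time in s.
With the tool pointing down it reaches from about 0.225 to 0.875 m from the base axis. Payload 3.4 kg.
Tool frame: the origin (TCP) lies at the very end of the fingers, on their centre line; the grasp point (between the pads) lies behind it (manip.grasp_offset is the z of the grasp point in the tool frame, in m); z points along the fingers, y is the line along which they close (so a half turn about z gives the same grasp; the last joint's range is limited). The gripper opens to 85 mm and grips with 20 to 120 N. Pads are 22 mm wide; open, the fingers measure 114 mm over their backs; the gripper's body (76 mm by 85 mm) begins 54 mm behind the grasp point. The pads swing forward as they close: fully open they stand 13 mm farther back than shut.
Start: joints at [-1.244, 0.276, 1.505, -0, 1.361, -0.121], TCP at [0.249, -0.518, 0.231] pointing down, gripper open.
Joint ranges: [-2.89, 2.89], [-0.75, 2.08], [0.22, 2.7], [-1.18, 4.32], [0.11, 2.71], [-2.7, 2.7]. Speed limits (rad/s): [2.57, 2.57, 3.14, 3.14, 3.14, 3.14].

### API

Orientations are given as a unit quaternion [w, x, y, z].
In Python, from rig import manip gives the robot as it stands.
- The arm moves only by the shell command python3 -m pendant 'ROWS' [FORCE]. ROWS is JSON, a list of rows, each an object of numbers: "dx", "dy", "dz": the shift along the tool's x, y, z in m; "rx", "ry", "rz": the turn, a rotation vector about the tool's x, y, z in degrees; "hand": the finger opening in m, from 0 to 0.0854. In form: [{"dx": .., "dy": .., "dz": .., "rx": .., "ry": .., "rz": .., "hand": ..}, ...]. A call has 1 to 12 rows; each row shifts and turns the commanded pose from where the row before left it, along the tool's axes as they then stand; what a row does not reach is not made up. A row lasts 1/12 s, in which the tool goes at most 41.7 mm and 7.16 degrees, less where a joint would pass 70% of its speed; a pose out of reach is approached as far as the arm can. A call is refused whole if a number of a shift passes 0.0417 or a number of a turn 7.16, either way. A call with a gripper value outside its range is refused whole. The fingers move at their own pace and stop on an object; FORCE is the grip in N (left out, the last holds). Time passes only in rows, so rows that do not move let the fingers close. It gives the time, the measured TCP pose, the force, the opening and the grip force at its end, in the units of the state.
- manip.get_state(): the state, without advancing time (a new reading comes with each control period).
- manip.get_image(name): name is "scene" or "top" or "wrist"; returns a dict with "frame" (420x560x3 uint8, red, green, blue), "fx", "fy", "cx", "cy" (pixels), "position" and "attitude" of the camera in the world; the wrist camera has in their place "mount" (4x4, takes a point from camera to tool coordinates, whose origin is the TCP and whose axes are the flange's). Camera axes: x right, y up, looking along -z (the intrinsics and any distortion apply to the point x, -y, -z); pixel columns grow to the right and rows downward; lengths in m; the calibration is good to about 2 mm. A picture is of the moment at which its call begins: read the wrist's pose just before it. There is no depth.
- manip.sign_off(): hands the job in; it is judged then, once.
The state is a dict: "clock": time; "qpos": joint angles; "qd": joint speeds; "effort": joint torques, N m; "position": TCP position; "ee_rot": TCP orientation; "contact_force": force on the tool from outside, world axes, zero at the start; "moment": the same for the moment, N m; "width": finger opening in m; "gripper_force": force on a finger pad.
Only numpy, scipy, OpenCV 4.12 (cv2) and the standard library are available. Lean on these libraries where they do the work, as an engineer would, in place of code of your own. Each camera call takes 0.05 s, during which the arm holds its last target. There are 200 camera calls.

## Working session

There is one attempt and no reset: what is moved stays moved. The work goes in short steps, Python scripts to look and compute and a shell command to move; the robot and the scene stay as the last step left them, time stands still between calls to the robot, and variables do not carry over. Pictures are saved under pics/ and viewed, at most 12 in all, crops included, and the job is handed in when it is done.

```bash
mkdir -p pics; ls
python3 - <<'E'
from rig import manip
import cv2,numpy as np
s=manip.get_state(); print(s, manip.grasp_offset)
for n in ["scene","top"]:
    d=manip.get_image(n); print({k:v for k,v in d.items() if k!="frame"})
    cv2.imwrite(f"pics/{n}0.png",d["frame"][:,:,::-1])
E
```

```text
pics
{'clock': 0.0, 'qpos': array([-1.24401562e+00,  2.76574467e-01,  1.50613449e+00,  8.34546777e-07,
        1.36070135e+00, -1.21015170e-01]), 'qd': array([ 2.20430025e-03,  2.02575184e-03, -1.63672812e-03, -5.98365990e-04,
        9.87210944e-04, -6.31198074e-05]), 'effort': array([ 1.64211753e-03, -4.16760492e+01, -2.45799994e+01,  2.79817061e-05,
        1.08744655e-02, -2.03358508e-05]), 'position': array([ 0.24877897, -0.51780574,  0.23045088]), 'ee_rot': array([-9.04061936e-04,  9.75039009e-01,  2.22031765e-01, -9.29317756e-05]), 'contact_force': array([-0.2741262 ,  1.15122026,  0.22864953]), 'moment': array([0.0043152 , 0.01793703, 0.018686  ]), 'gripper_force': 0.0, 'width': 0.08570730376589328} -0.0187
{'fx': 396.7493546404002, 'fy': 396.7493546404002, 'cx': 276.577571259127, 'cy': 210.55702084561906, 'position': array([0.01330511, 0.60284197, 0.89899246]), 'attitude': array([-0.30222507, -0.12680814,  0.36989784,  0.86934187])}
{'fx': 393.03726668721754, 'fy': 393.03726668721754, 'cx': 282.96766920997, 'cy': 203.03257784838686, 'position': array([ 0.45466975, -0.06151174,  1.04581588]), 'attitude': array([ 0.71579597,  0.03283537, -0.01965511, -0.6972601 ])}
```

View pics/scene0.png

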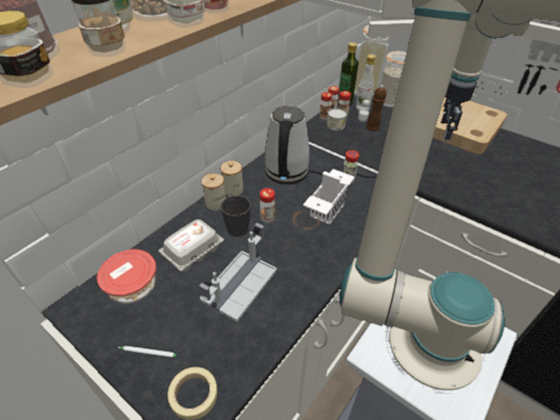

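View pics/top0.png

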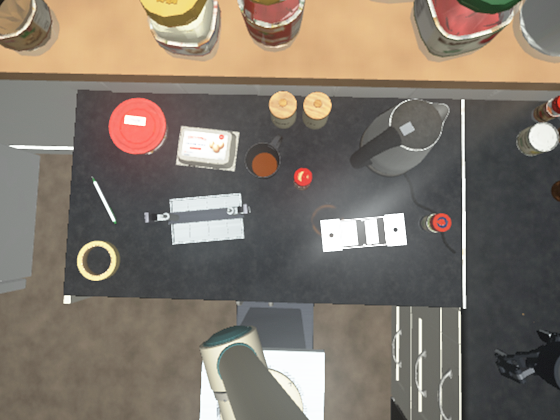

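The scene view shows the drainer at about (328,197) and the stand at (240,280). The top view shows the drainer at (364,231), holes at about (331,236) and (396,229). The stand is at (206,218), jar_2 at (303,177) and jar_4 at (437,223). Next: enlarged crops and ray casts.

```bash
cat > h.py <<'E'
import numpy as np,cv2
from scipy.spatial.transform import Rotation as R
from rig import manip
def rot(q): return R.from_quat([q[1],q[2],q[3],q[0]]).as_matrix()
def cam(d,s=None):
    if "mount" in d:
        T=np.eye(4); T[:3,:3]=rot(s["ee_rot"]); T[:3,3]=s["position"]; M=T@np.array(d["mount"]); return M[:3,3],M[:3,:3]
    return np.array(d["position"]),rot(d["attitude"])
def ray(d,uv,s=None):
    p,A=cam(d,s); v=A@np.array([(uv[0]-d["cx"])/d["fx"],-(uv[1]-d["cy"])/d["fy"],-1]); return p,v/np.linalg.norm(v)
def onz(d,uv,z,s=None):
    p,v=ray(d,uv,s); return p+v*(z-p[2])/v[2]
def tri(a,b):
    M=np.zeros((3,3));r=np.zeros(3)
    for p,v in (a,b):
        P=np.eye(3)-np.outer(v,v); M+=P; r+=P@p
    x=np.linalg.solve(M,r); return x,[float(np.linalg.norm((np.eye(3)-np.outer(v,v))@(x-p))) for p,v in(a,b)]
def proj(d,X,s=None):
    p,A=cam(d,s); c=A.T@(np.array(X)-p); return d["cx"]-d["fx"]*c[0]/c[2], d["cy"]+d["fy"]*c[1]/c[2]
E
python3 - <<'E'
from h import *
t=cv2.imread("pics/top0.png"); s=cv2.imread("pics/scene0.png")
a=cv2.resize(t[180:260,135:265],None,fx=3,fy=3,interpolation=cv2.INTER_CUBIC)
b=cv2.resize(t[190:270,310:440],None,fx=3,fy=3,interpolation=cv2.INTER_CUBIC)
c=cv2.resize(s[215:325,190:290],None,fx=3,fy=3,interpolation=cv2.INTER_CUBIC)
d=cv2.resize(s[160:230,290:370],None,fx=3,fy=3,interpolation=cv2.INTER_CUBIC)
o=np.zeros((600,800,3),np.uint8); o[:240,:390]=a;o[:240,400:790]=b;o[250:580,:300]=c;o[250:460,400:640]=d
cv2.imwrite("pics/crop1.png",o)
D=manip.get_image("top")
for z in (0,.085): print(z,onz(D,(331,236),z),onz(D,(396,229),z),onz(D,(206,218),z))
E
```

```text
0 [ 0.44800716 -0.17039881  0.        ] [ 0.47107288 -0.34140851  0.        ] [0.48689033 0.16346101 0.        ]
0.085 [ 0.44854867 -0.16154887  0.085     ] [ 0.46973969 -0.31865955  0.085     ] [0.48427156 0.14517606 0.085     ]
```

View pics/crop1.png

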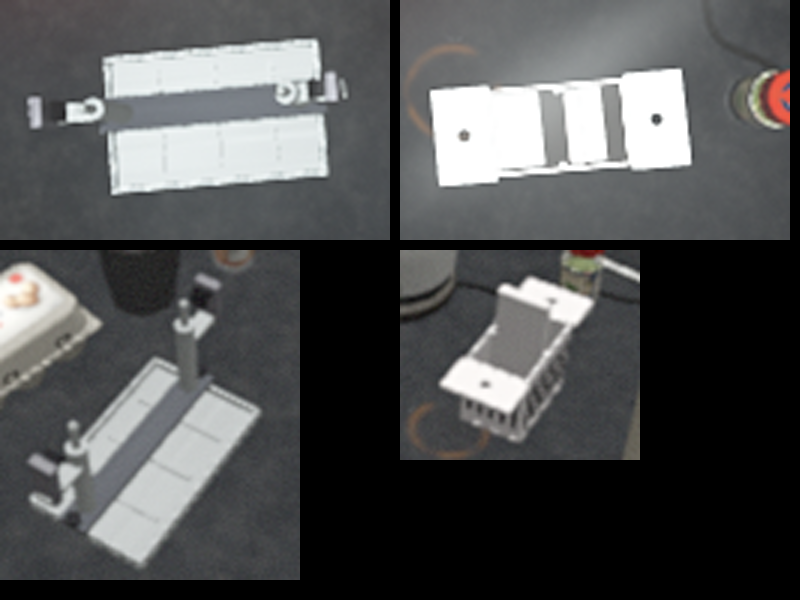

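The crop shows the drainer's holes at top (331,235) and (395.3,229.7), and at scene (318.7,204.7) and (340,176.7). The pin tips are at top (166.7,215.7) and (230.7,210.7), and at scene (215,273) and (251,233).

Run:
```python
from h import *
D=manip.get_image("top");S=manip.get_image("scene")
def t(n,a,b):
    x,e=tri(ray(D,a),ray(S,b)); print(n,x.round(4),np.round(e,4)); return x
hl=t("holeL",(331,235),(318.7,204.7)); hr=t("holeR",(395.3,229.7),(340,176.7))
pl=t("pinL",(166.7,215.7),(215,273.3)); pr=t("pinR",(230.7,210.7),(251,233.3))
for n,a,b,z in(("c",(331,235),(395.3,229.7),.085),("p",(166.7,215.7),(230.7,210.7),.136)):
    A=onz(D,a,z);B=onz(D,b,z);v=A-B
    print(n,A.round(4),B.round(4),(A+B)/2,np.linalg.norm(v),"yaw",np.degrees(np.arctan2(-v[0],v[1])))
# white caddy flange corners via mask
g=D["frame"].min(2); m=((g>205)*255).astype(np.uint8); m[:, :310]=0;m[:,412:]=0;m[:205]=0;m[260:]=0
c=max(cv2.findContours(cv2.morphologyEx(m,cv2.MORPH_CLOSE,np.ones((9,9))),0,2)[0],key=cv2.contourArea); r=cv2.boxPoints(cv2.minAreaRect(c)); print(cv2.minAreaRect(c),[onz(D,q,.085).round(3) for q in r])
# tray
T=[(103,57),(319,40),(328,176),(112,193)]; P=[onz(D,(135+x/3,180+y/3),.012) for x,y in T]
print("tray",np.mean(P,0),[p.round(3) for p in P])
for n,a,z in(("jar2",(303,177),.106),("jar4",(442,223),.109),("mug",(264,164),.106)): print(n,onz(D,a,z).round(3))
print(manip.get_image("wrist")["mount"])
```

```text
holeL [ 0.4512 -0.1615  0.0835] [0.0003 0.0003]
holeR [ 0.4697 -0.316   0.0841] [0.0021 0.0021]
pinL [0.4884 0.2323 0.1227] [0.003 0.003]
pinR [0.5043 0.0807 0.126 ] [0.0032 0.0032]
c [ 0.451  -0.1615  0.085 ] [ 0.468 -0.317  0.085] [ 0.45948523 -0.2392423   0.085     ] 0.1564027903004098 yaw 6.24996612597406
p [0.4856 0.2262 0.136 ] [0.5012 0.0773 0.136 ] [0.4934012  0.15177591 0.136     ] 0.14970842584361266 yaw 5.950755483058175
((363.08758544921875, 232.0210723876953), (32.167762756347656, 84.31940460205078), 85.10090637207031) [array([ 0.488, -0.133,  0.085]), array([ 0.511, -0.337,  0.085]), array([ 0.433, -0.344,  0.085]), array([ 0.41 , -0.142,  0.085])]
tray [0.48463113 0.15871296 0.012     ] [array([0.534, 0.261, 0.012]), array([0.554, 0.07 , 0.012]), array([0.435, 0.058, 0.012]), array([0.415, 0.247, 0.012])]
jar2 [ 0.588 -0.09   0.106]
jar4 [ 0.486 -0.42   0.109]
mug [0.618 0.005 0.106]
[[ 2.47750878e-04  9.47496866e-01  3.19764957e-01  8.19690388e-02]
 [ 9.99999845e-01 -7.54806531e-05 -5.51133429e-04 -5.75307293e-04]
 [-4.98061128e-04  3.19765044e-01 -9.47496738e-01 -1.42669959e-01]
 [ 0.00000000e+00  0.00000000e+00  0.00000000e+00  1.00000000e+00]]
```

```bash
python3 -m pendant '[{"rz":6.5},{"rz":6.5},{"rz":6.5},{"dx":0.02},{"dx":0.03,"dy":-0.01},{"dx":0.03,"dy":-0.02},{"dx":0.03,"dy":-0.025},{"dx":0.03,"dy":-0.025},{"dx":0.03,"dy":-0.025},{"dx":0.02,"dy":-0.03},{"dx":0.02,"dy":-0.03},{"dx":0.02,"dy":-0.03}]'
python3 -m pendant '[{"dx":0.01,"dy":-0.03},{"dy":-0.02},{"dy":-0.01},{},{},{}]'
python3 - <<'E'
from h import *
s=manip.get_state(); d=manip.get_image("wrist"); cv2.imwrite("pics/w1.png",d["frame"][:,:,::-1])
X=rot(s["ee_rot"]); print(s["position"],X.round(4),s["contact_force"])
for P in ([.4511,-.1615,.085],[.469,-.3165,.085],[.4598,-.239,.145]): print(proj(d,P,s))
E
```

```text
[ 0.24891339 -0.51817209  0.23101165] [[ 9.014e-01  4.330e-01 -2.000e-04]
 [ 4.330e-01 -9.014e-01  6.000e-04]
 [ 1.000e-04 -6.000e-04 -1.000e+00]] [-0.55511596 -0.76265616  0.36122271]
(np.float64(-118.72807613851535), np.float64(-374.85968349838663))
(np.float64(150.18100001554268), np.float64(-251.6119981205789))
(np.float64(-84.78092550546222), np.float64(-470.4048518808204))invalid input
invalid input
```

View pics/w1.png

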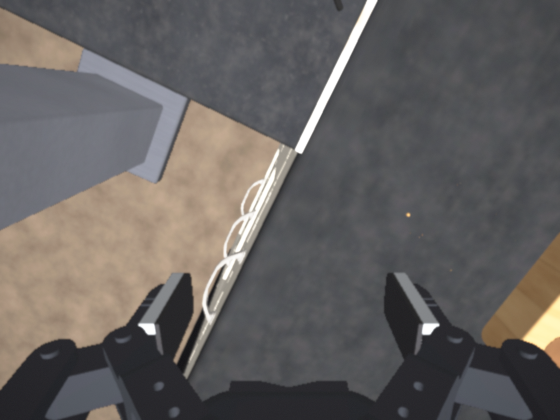

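The wrist view shows only worktop edge and fingers, because the arm has not moved and both calls were refused. I'll try again with all the fields filled in.

```bash
python3 -m pendant '[{"dx":0,"dy":0,"dz":0,"rx":0,"ry":0,"rz":6.5,"hand":0.085},{"dx":0,"dy":0,"dz":0,"rx":0,"ry":0,"rz":6.5,"hand":0.085},{"dx":0,"dy":0,"dz":0,"rx":0,"ry":0,"rz":6.5,"hand":0.085}]'; python3 -m pendant '[{"dx":0.02,"dy":0,"dz":0,"hand":0.085}]'
```

```text
clock: 0.6
position: [0.249, -0.5183, 0.2313]
ee_rot: [-0.0, 0.999, 0.051, 0.0]
contact_force: [-0.6, 0.6, 0.6]
width: 0.0849
gripper_force: 0.0invalid input
```

```bash
python3 -m pendant '[{"dx":0.024,"dy":-0.025,"dz":0,"rx":0,"ry":0,"rz":0,"hand":0.085},{"dx":0.024,"dy":-0.025,"dz":0,"rx":0,"ry":0,"rz":0,"hand":0.085},{"dx":0.024,"dy":-0.025,"dz":0,"rx":0,"ry":0,"rz":0,"hand":0.085},{"dx":0.024,"dy":-0.025,"dz":0,"rx":0,"ry":0,"rz":0,"hand":0.085},{"dx":0.024,"dy":-0.025,"dz":0,"rx":0,"ry":0,"rz":0,"hand":0.085},{"dx":0.024,"dy":-0.025,"dz":0,"rx":0,"ry":0,"rz":0,"hand":0.085},{"dx":0.024,"dy":-0.025,"dz":0,"rx":0,"ry":0,"rz":0,"hand":0.085},{"dx":0.024,"dy":-0.025,"dz":0,"rx":0,"ry":0,"rz":0,"hand":0.085},{"dx":0.024,"dy":-0.025,"dz":0,"rx":0,"ry":0,"rz":0,"hand":0.085},{"dx":0.022,"dy":-0.03,"dz":0,"rx":0,"ry":0,"rz":0,"hand":0.085},{"dx":0,"dy":0,"dz":0,"rx":0,"ry":0,"rz":0,"hand":0.085},{"dx":0,"dy":0,"dz":0,"rx":0,"ry":0,"rz":0,"hand":0.085}]'
python3 - <<'E'
from h import *
s=manip.get_state(); d=manip.get_image("wrist"); cv2.imwrite("pics/w2.png",d["frame"][:,:,::-1])
X=rot(s["ee_rot"]); print(s["position"],X.round(4),s["contact_force"])
for P in ([.4511,-.1615,.085],[.469,-.3165,.085],[.4598,-.239,.145]): print(proj(d,P,s))
E
```

```text
clock: 1.6
position: [0.4589, -0.2377, 0.2313]
ee_rot: [0.0, 0.998, 0.056, -0.0]
contact_force: [0.4, 0.1, 0.8]
width: 0.0851
gripper_force: 0.0
[ 0.45893498 -0.23766268  0.23134414] [[ 9.938e-01  1.113e-01 -1.000e-04]
 [ 1.113e-01 -9.938e-01 -2.000e-04]
 [-1.000e-04  2.000e-04 -1.000e+00]] [0.3692874  0.13895787 0.8394752 ]
(np.float64(203.00928499720948), np.float64(189.83359153850765))
(np.float64(377.45689627040724), np.float64(189.259345130859))
(np.float64(290.6792155898776), np.float64(212.20728508915565))
```

View pics/w2.png

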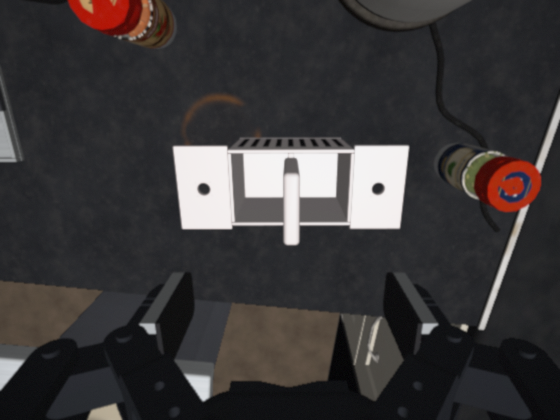

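The wrist view shows the holes at (203.5,188.5) and (378,188), within 1.5 px of the prediction, and the handle centred at x≈291. The yaw matches, so I'll descend and grip.

```bash
python3 -m pendant '[{"dx":0.002,"dy":0.002,"dz":0.02,"rx":0,"ry":0,"rz":0,"hand":0.085},{"dx":0,"dy":0,"dz":0.025,"rx":0,"ry":0,"rz":0,"hand":0.06},{"dx":0,"dy":0,"dz":0.025,"rx":0,"ry":0,"rz":0,"hand":0.05},{"dx":0,"dy":0,"dz":0.025,"rx":0,"ry":0,"rz":0,"hand":0.05},{"dx":0,"dy":0,"dz":0.02,"rx":0,"ry":0,"rz":0,"hand":0.05},{"dx":0,"dy":0,"dz":0.012,"rx":0,"ry":0,"rz":0,"hand":0.05},{"dx":0,"dy":0,"dz":0,"rx":0,"ry":0,"rz":0,"hand":0.05},{"dx":0,"dy":0,"dz":0,"rx":0,"ry":0,"rz":0,"hand":0.04}]'
python3 -m pendant '[{"dx":0,"dy":0,"dz":0,"rx":0,"ry":0,"rz":0,"hand":0.02},{"dx":0,"dy":0,"dz":0,"rx":0,"ry":0,"rz":0,"hand":0.01},{"dx":0,"dy":0,"dz":0,"rx":0,"ry":0,"rz":0,"hand":0},{"dx":0,"dy":0,"dz":0,"rx":0,"ry":0,"rz":0,"hand":0},{"dx":0,"dy":0,"dz":0,"rx":0,"ry":0,"rz":0,"hand":0},{"dx":0,"dy":0,"dz":0,"rx":0,"ry":0,"rz":0,"hand":0},{"dx":0,"dy":0,"dz":0,"rx":0,"ry":0,"rz":0,"hand":0},{"dx":0,"dy":0,"dz":0,"rx":0,"ry":0,"rz":0,"hand":0}]' 60
```

```text
clock: 2.32
position: [0.4596, -0.2422, 0.104]
ee_rot: [-0.0, 0.999, 0.053, -0.001]
contact_force: [0.1, -0.6, 0.6]
width: 0.0403
gripper_force: 0.0
clock: 2.98
position: [0.4606, -0.2412, 0.1048]
ee_rot: [0.0, 0.999, 0.054, 0.0]
contact_force: [-1.2, 1.6, 3.0]
width: 0.0114
gripper_force: 60.5
```

```bash
python3 -m pendant '[{"dx":0,"dy":0,"dz":-0.01,"rx":0,"ry":0,"rz":0,"hand":0},{"dx":0,"dy":0,"dz":-0.02,"rx":0,"ry":0,"rz":0,"hand":0},{"dx":0,"dy":0,"dz":-0.03,"rx":0,"ry":0,"rz":0,"hand":0},{"dx":0,"dy":0,"dz":-0.03,"rx":0,"ry":0,"rz":0,"hand":0},{"dx":0,"dy":0,"dz":-0.03,"rx":0,"ry":0,"rz":0,"hand":0},{"dx":-0.01,"dy":0,"dz":-0.025,"rx":0,"ry":0,"rz":0,"hand":0},{"dx":-0.01,"dy":0,"dz":-0.015,"rx":0,"ry":0,"rz":0,"hand":0},{"dx":-0.014,"dy":0,"dz":0,"rx":0,"ry":0,"rz":0,"hand":0},{"dx":0,"dy":0,"dz":0,"rx":0,"ry":0,"rz":0,"hand":0}]'
python3 -m pendant '[{"dx":0,"dy":-0.01,"dz":0,"rx":0,"ry":0,"rz":0,"hand":0},{"dx":0,"dy":-0.025,"dz":0,"rx":0,"ry":0,"rz":0,"hand":0},{"dx":0,"dy":-0.04,"dz":0,"rx":0,"ry":0,"rz":0,"hand":0},{"dx":0,"dy":-0.04,"dz":0,"rx":0,"ry":0,"rz":0,"hand":0},{"dx":0,"dy":-0.04,"dz":0,"rx":0,"ry":0,"rz":0,"hand":0},{"dx":0,"dy":-0.04,"dz":0,"rx":0,"ry":0,"rz":0,"hand":0},{"dx":0,"dy":-0.04,"dz":0,"rx":0,"ry":0,"rz":0,"hand":0},{"dx":0,"dy":-0.04,"dz":0,"rx":0,"ry":0,"rz":0,"hand":0},{"dx":0,"dy":-0.04,"dz":0,"rx":0,"ry":0,"rz":0,"hand":0},{"dx":0,"dy":-0.04,"dz":0,"rx":0,"ry":0,"rz":0,"hand":0},{"dx":0,"dy":-0.025,"dz":0,"rx":0,"ry":0,"rz":0,"hand":0},{"dx":0,"dy":-0.012,"dz":0,"rx":0,"ry":0,"rz":0,"hand":0}]'
python3 -m pendant '[{"dx":0,"dy":0,"dz":0,"rx":0,"ry":0,"rz":0,"hand":0},{"dx":0,"dy":0,"dz":0,"rx":0,"ry":0,"rz":0,"hand":0},{"dx":0,"dy":0,"dz":0,"rx":0,"ry":0,"rz":0,"hand":0},{"dx":0,"dy":0,"dz":0,"rx":0,"ry":0,"rz":0,"hand":0}]'
python3 - <<'E'
from h import *
s=manip.get_state(); d=manip.get_image("wrist"); cv2.imwrite("pics/w3.png",d["frame"][:,:,::-1])
import pickle; pickle.dump((s,d),open("w3.pkl","wb"))
X=rot(s["ee_rot"]); print(s["position"],X.round(4),s["contact_force"],s["width"])
for P in ([.487,.230,.136],[.503,.078,.136]): print(proj(d,P,s))
E
```

```text
clock: 3.73
position: [0.424, -0.2444, 0.2646]
ee_rot: [0.0, 0.999, 0.053, -0.001]
contact_force: [0.0, 0.5, -3.7]
width: 0.0112
gripper_force: 59.4
clock: 4.73
position: [0.3823, 0.149, 0.2626]
ee_rot: [-0.001, 0.998, 0.056, -0.002]
contact_force: [0.4, -0.8, -2.0]
width: 0.0113
gripper_force: 59.6
clock: 5.07
position: [0.3844, 0.1443, 0.2637]
ee_rot: [0.0, 0.999, 0.053, -0.001]
contact_force: [-0.1, 0.0, -3.1]
width: 0.0114
gripper_force: 59.6
[0.38439533 0.14429904 0.26365442] [[ 9.944e-01  1.061e-01 -1.200e-03]
 [ 1.061e-01 -9.944e-01 -6.000e-04]
 [-1.300e-03  5.000e-04 -1.000e+00]] [-0.09392207  0.00756147 -3.14073436] 0.011415860288848528
(np.float64(187.62444312615435), np.float64(51.87216636094914))
(np.float64(395.2659302002035), np.float64(52.27299667711094))
```

View pics/w3.png

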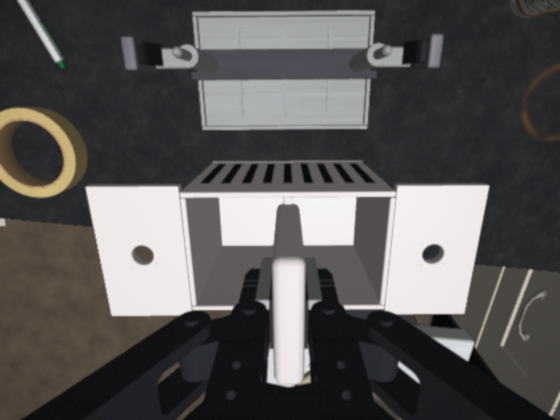

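The wrist view shows the stand beyond the drainer: pin tips near (178,51) and (387,50), drainer holes at (143,255) and (432,253). I'll take a second wrist view from 40 mm to the side and zoom in on both.

```bash
python3 -m pendant '[{"dx":-0.01,"dy":-0.015,"dz":0,"rx":0,"ry":0,"rz":0,"hand":0},{"dx":-0.01,"dy":-0.015,"dz":0,"rx":0,"ry":0,"rz":0,"hand":0},{"dx":0.0,"dy":-0.01,"dz":0,"rx":0,"ry":0,"rz":0,"hand":0},{"dx":0,"dy":0,"dz":0,"rx":0,"ry":0,"rz":0,"hand":0},{"dx":0,"dy":0,"dz":0,"rx":0,"ry":0,"rz":0,"hand":0},{"dx":0,"dy":0,"dz":0,"rx":0,"ry":0,"rz":0,"hand":0}]'
python3 - <<'E'
from h import *
import pickle
s=manip.get_state(); d=manip.get_image("wrist"); pickle.dump((s,d),open("w4.pkl","wb"))
s3,d3=pickle.load(open("w3.pkl","rb"))
for P in ([.487,.230,.136],[.503,.078,.136]): print(proj(d,P,s))
f=d["frame"]; g=d3["frame"]; Z=lambda a:cv2.resize(a,None,fx=5,fy=5,interpolation=cv2.INTER_CUBIC)
o=np.zeros((600,800,3),np.uint8)
o[:300,:395]=Z(g[30:90,140:219]); o[:300,400:795]=Z(g[30:90,350:429])
pl=proj(d,[.487,.230,.136],s);pr=proj(d,[.503,.078,.136],s)
c1=(int(pl[0])-40,max(0,int(pl[1])-25)); c2=(int(pr[0])-40,max(0,int(pr[1])-25)); print(c1,c2)
o[300:600,:395]=Z(f[c1[1]:c1[1]+60,c1[0]:c1[0]+79]); o[300:600,400:795]=Z(f[c2[1]:c2[1]+60,c2[0]:c2[0]+79])
cv2.imwrite("pics/crop2.png",o[:,:,::-1])
E
```

```text
clock: 5.62
position: [0.3612, 0.182, 0.2643]
ee_rot: [0.0, 0.999, 0.053, 0.0]
contact_force: [0.3, 0.1, -3.0]
width: 0.0114
gripper_force: 59.7
(np.float64(241.0451374427684), np.float64(23.333373042011402))
(np.float64(453.02478754897265), np.float64(23.966262529651914))
(201, 0) (413, 0)
```

View pics/crop2.png

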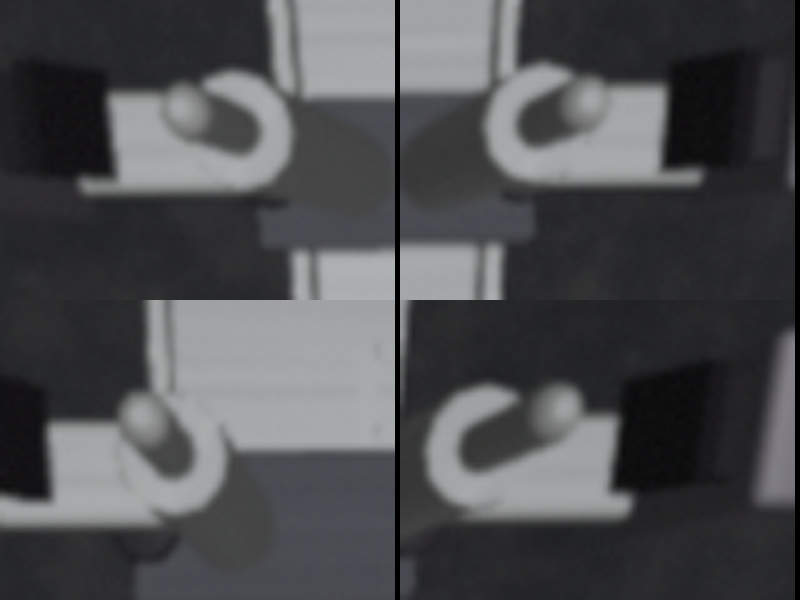

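The zoomed crops show the pin tips at (177,51.6) and (386.8,50.4) in view 1, and at (230,23.4) and (444.2,22.2) in view 2.

```bash
cat > off.py <<'E'
from h import *
def holes(d,s,zt=.0198):
    g=d["frame"].min(2); T=rot(s["ee_rot"]); out=[]
    m=(g<150).astype(np.uint8)
    n,l,st,ce=cv2.connectedComponentsWithStats(m)
    for i in range(1,n):
        x,y,w,h,a=st[i]
        if 150<a<700 and 200<y<300 and 12<w<34 and 12<h<34:
            p=onz(d,ce[i]-0,s["position"][2]-zt,s); q=T.T@(p-s["position"]); out.append((ce[i].round(1),(w,h),q.round(4),p.round(4)))
    return out
E
python3 - <<'E'
from off import *
import pickle
(s3,d3),(s4,d4)=[pickle.load(open(f,"rb")) for f in("w3.pkl","w4.pkl")]
for d,s in((d3,s3),(d4,s4)):
    for o in holes(d,s): print(o)
P={}
for n,a,b in(("L",(177,51.6),(230,23.4)),("R",(386.8,50.4),(444.2,22.2))):
    print(n,tri(ray(d3,a,s3),ray(d4,b,s4)),onz(d3,a,.134,s3),onz(d4,b,.134,s4))
    P[n]=(onz(d3,a,.134,s3)+onz(d4,b,.134,s4))/2
v=P["L"]-P["R"]; print(np.linalg.norm(v),np.degrees(np.arctan2(-v[0],v[1])),(P["L"]+P["R"])/2, s4["position"])
T=rot(s4["ee_rot"]); print(T.round(4))
for k in P: print(k,(T.T@(P[k]-s4["position"])).round(4))
E
```

```text
(array([142.4, 254.6]), (np.int32(22), np.int32(20)), array([ 0.0001, -0.0787,  0.0198]), array([0.3761, 0.2225, 0.2439]))
(array([432.5, 253.2]), (np.int32(22), np.int32(19)), array([0.0009, 0.0771, 0.0198]), array([0.3935, 0.0677, 0.2439]))
(array([142.4, 254.7]), (np.int32(22), np.int32(20)), array([ 0.0001, -0.0787,  0.0197]), array([0.3529, 0.2603, 0.2445]))
(array([432.5, 253.2]), (np.int32(22), np.int32(19)), array([0.0009, 0.0771, 0.0199]), array([0.3703, 0.1055, 0.2445]))
L (array([0.48640874, 0.23820482, 0.13447963]), [6.89149546213008e-05, 6.891495462121511e-05]) [0.48650362 0.23839424 0.134     ] [0.48642635 0.23824962 0.134     ]
R (array([0.50374765, 0.08409438, 0.1346393 ]), [1.859979266724989e-05, 1.8599792667414202e-05]) [0.50385264 0.08394096 0.134     ] [0.50387595 0.0838328  0.134     ]
0.15541209948759288 6.428079999661904 [0.49516464 0.1611044  0.134     ] [0.36117813 0.18203673 0.26430291]
[[ 9.943e-01  1.068e-01  7.000e-04]
 [ 1.068e-01 -9.943e-01 -9.000e-04]
 [ 6.000e-04  9.000e-04 -1.000e+00]]
L [ 0.1305 -0.0427  0.1303]
R [0.1313 0.1127 0.1305]
```

```bash
python3 -m pendant '[{"dx":0.01,"dy":0.004,"dz":0,"rx":0,"ry":0,"rz":0,"hand":0},{"dx":0.02,"dy":0.006,"dz":0,"rx":0,"ry":0,"rz":0,"hand":0},{"dx":0.02,"dy":0.006,"dz":0,"rx":0,"ry":0,"rz":0,"hand":0},{"dx":0.02,"dy":0.005,"dz":0,"rx":0,"ry":0,"rz":0,"hand":0},{"dx":0.02,"dy":0.005,"dz":0,"rx":0,"ry":0,"rz":0,"hand":0},{"dx":0.02,"dy":0.005,"dz":0,"rx":0,"ry":0,"rz":0,"hand":0},{"dx":0.015,"dy":0.005,"dz":0,"rx":0,"ry":0,"rz":0,"hand":0},{"dx":0.0054,"dy":0,"dz":0,"rx":0,"ry":0,"rz":0,"hand":0},{"dx":0,"dy":0,"dz":0,"rx":0,"ry":0,"rz":0,"hand":0},{"dx":0,"dy":0,"dz":0,"rx":0,"ry":0,"rz":0,"hand":0}]'
python3 -m pendant '[{"dx":0,"dy":0,"dz":0.01,"rx":0,"ry":0,"rz":0,"hand":0},{"dx":0,"dy":0,"dz":0.02,"rx":0,"ry":0,"rz":0,"hand":0},{"dx":0,"dy":0,"dz":0.02,"rx":0,"ry":0,"rz":0,"hand":0},{"dx":0,"dy":0,"dz":0.02,"rx":0,"ry":0,"rz":0,"hand":0},{"dx":0,"dy":0,"dz":0.015,"rx":0,"ry":0,"rz":0,"hand":0},{"dx":0,"dy":0,"dz":0.008,"rx":0,"ry":0,"rz":0,"hand":0},{"dx":0,"dy":0,"dz":0,"rx":0,"ry":0,"rz":0,"hand":0},{"dx":0,"dy":0,"dz":0,"rx":0,"ry":0,"rz":0,"hand":0},{"dx":0,"dy":0,"dz":0,"rx":0,"ry":0,"rz":0,"hand":0}]'
python3 - <<'E'
from off import *
s=manip.get_state(); d=manip.get_image("wrist")
for P in ([.48647,.2383,.1345],[.50386,.0839,.1345]):
    print((rot(s["ee_rot"]).T@(np.array(P)-s["position"])).round(4))
for o in holes(d,s): print(o)
f=d["frame"]; Z=lambda a:cv2.resize(a,None,fx=5,fy=5,interpolation=cv2.INTER_CUBIC)
o=np.zeros((300,800,3),np.uint8); o[:,:400]=Z(f[225:285,102:182]); o[:,400:]=Z(f[225:285,392:472]); cv2.imwrite("pics/crop3.png",o[:,:,::-1])
print(s["position"],s["contact_force"],s["moment"])
E
```

```text
clock: 6.5
position: [0.4937, 0.1605, 0.2638]
ee_rot: [0.0, 0.999, 0.053, -0.001]
contact_force: [0.2, 0.1, -1.9]
width: 0.0116
gripper_force: 59.6
clock: 7.25
position: [0.4945, 0.1611, 0.1723]
ee_rot: [-0.0, 0.999, 0.054, 0.001]
contact_force: [0.7, 0.7, -3.6]
width: 0.0115
gripper_force: 59.6
[ 0.0002 -0.0776  0.0378]
[0.0009 0.0778 0.0378]
(array([142.4, 254.7]), (np.int32(22), np.int32(20)), array([ 0.0001, -0.0787,  0.0198]), array([0.4861, 0.2394, 0.1525]))
(array([432.6, 253.2]), (np.int32(22), np.int32(19)), array([0.0009, 0.0771, 0.0198]), array([0.5038, 0.0846, 0.1525]))
[0.49449257 0.16111723 0.17233919] [ 0.71720877  0.72917915 -3.64399057] [ 0.02689129 -0.01950645 -0.02422039]
```

View pics/crop3.png

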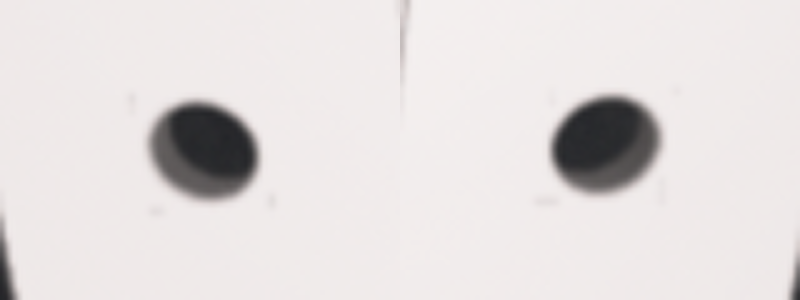

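The crop shows both holes open and dark with no pin visible yet, as expected above the tips. I'll shift 1 mm in y and feel downward.

```bash
python3 -m pendant '[{"dx":0,"dy":0.001,"dz":0.002,"rx":0,"ry":0,"rz":0,"hand":0},{"dx":0,"dy":0,"dz":0.002,"rx":0,"ry":0,"rz":0,"hand":0},{"dx":0,"dy":0,"dz":0.002,"rx":0,"ry":0,"rz":0,"hand":0},{"dx":0,"dy":0,"dz":0.002,"rx":0,"ry":0,"rz":0,"hand":0},{"dx":0,"dy":0,"dz":0.002,"rx":0,"ry":0,"rz":0,"hand":0},{"dx":0,"dy":0,"dz":0.0015,"rx":0,"ry":0,"rz":0,"hand":0},{"dx":0,"dy":0,"dz":0,"rx":0,"ry":0,"rz":0,"hand":0},{"dx":0,"dy":0,"dz":0,"rx":0,"ry":0,"rz":0,"hand":0}]'
python3 - <<'E'
from off import *
s=manip.get_state();print(s["position"],s["contact_force"],s["moment"])
E
python3 -m pendant '[{"dx":0,"dy":0,"dz":0.001,"rx":0,"ry":0,"rz":0,"hand":0},{"dx":0,"dy":0,"dz":0.001,"rx":0,"ry":0,"rz":0,"hand":0},{"dx":0,"dy":0,"dz":0.001,"rx":0,"ry":0,"rz":0,"hand":0},{"dx":0,"dy":0,"dz":0,"rx":0,"ry":0,"rz":0,"hand":0},{"dx":0,"dy":0,"dz":0,"rx":0,"ry":0,"rz":0,"hand":0}]'
python3 - <<'E'
from off import *
s=manip.get_state();d=manip.get_image("wrist");print(s["position"],s["contact_force"],s["moment"])
for o in holes(d,s): print(o)
f=d["frame"]; Z=lambda a:cv2.resize(a,None,fx=5,fy=5,interpolation=cv2.INTER_CUBIC)
o=np.zeros((300,800,3),np.uint8); o[:,:400]=Z(f[225:285,102:182]); o[:,400:]=Z(f[225:285,392:472]); cv2.imwrite("pics/crop4.png",o[:,:,::-1])
E
```

```text
clock: 7.97
position: [0.494, 0.1598, 0.1596]
ee_rot: [0.0, 0.999, 0.054, -0.0]
contact_force: [0.1, -0.3, -2.6]
width: 0.0115
gripper_force: 59.6
[0.49399    0.15981942 0.15960343] [ 0.07416579 -0.3107032  -2.6201797 ] [ 0.00087748 -0.03959785  0.00239107]
clock: 8.38
position: [0.494, 0.1598, 0.1567]
ee_rot: [0.0, 0.999, 0.054, -0.0]
contact_force: [-0.2, -0.7, -2.4]
width: 0.0112
gripper_force: 59.6
[0.49398197 0.15984877 0.15669737] [-0.21459795 -0.69712365 -2.4031299 ] [-0.02252343 -0.01933803  0.01412212]
(array([432.8, 253.7]), (np.int32(22), np.int32(19)), array([0.0006, 0.0773, 0.0198]), array([0.5029, 0.0831, 0.1369]))
(array([142.4, 255. ]), (np.int32(22), np.int32(19)), array([-0.0001, -0.0788,  0.0198]), array([0.4854, 0.2381, 0.1369]))
```

View pics/crop4.png

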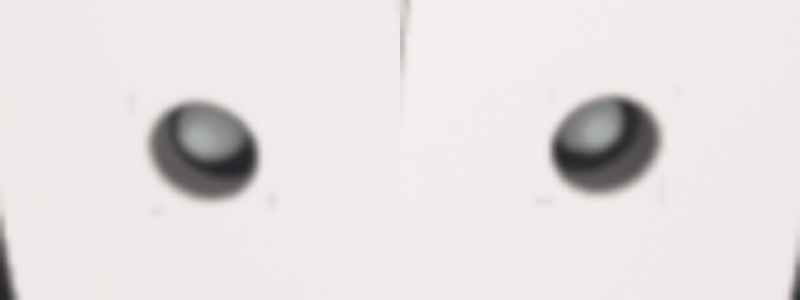

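Both pins show inside the holes, a bit toward +x of centre, so I'll nudge +1 mm in x and go on gently.

```bash
python3 -m pendant '[{"dx":0.001,"dy":0,"dz":0,"rx":0,"ry":0,"rz":0,"hand":0},{"dx":0,"dy":0,"dz":0.001,"rx":0,"ry":0,"rz":0,"hand":0},{"dx":0,"dy":0,"dz":0.0015,"rx":0,"ry":0,"rz":0,"hand":0},{"dx":0,"dy":0,"dz":0.0015,"rx":0,"ry":0,"rz":0,"hand":0},{"dx":0,"dy":0,"dz":0,"rx":0,"ry":0,"rz":0,"hand":0},{"dx":0,"dy":0,"dz":0,"rx":0,"ry":0,"rz":0,"hand":0}]'
python3 -m pendant '[{"dx":0,"dy":0,"dz":0.001,"rx":0,"ry":0,"rz":0,"hand":0},{"dx":0,"dy":0,"dz":0.001,"rx":0,"ry":0,"rz":0,"hand":0},{"dx":0,"dy":0,"dz":0.001,"rx":0,"ry":0,"rz":0,"hand":0},{"dx":0,"dy":0,"dz":0.001,"rx":0,"ry":0,"rz":0,"hand":0},{"dx":0,"dy":0,"dz":0,"rx":0,"ry":0,"rz":0,"hand":0},{"dx":0,"dy":0,"dz":0,"rx":0,"ry":0,"rz":0,"hand":0}]'
```

```text
clock: 8.93
position: [0.4949, 0.1599, 0.1526]
ee_rot: [0.0, 0.999, 0.054, -0.0]
contact_force: [0.0, -0.4, -2.6]
width: 0.0112
gripper_force: 59.6
clock: 9.43
position: [0.4952, 0.1603, 0.1489]
ee_rot: [-0.0, 0.999, 0.054, 0.0]
contact_force: [0.3, 2.5, -2.2]
width: 0.0111
gripper_force: 59.7
```

```bash
for i in 1; do python3 -m pendant '[{"dx":0,"dy":0,"dz":0.001,"rx":0,"ry":0,"rz":0,"hand":0},{"dx":0,"dy":0,"dz":0.001,"rx":0,"ry":0,"rz":0,"hand":0},{"dx":0,"dy":0,"dz":0.001,"rx":0,"ry":0,"rz":0,"hand":0},{"dx":0,"dy":0,"dz":0,"rx":0,"ry":0,"rz":0,"hand":0},{"dx":0,"dy":0,"dz":0,"rx":0,"ry":0,"rz":0,"hand":0}]'
python3 - <<'E'
from off import *
s=manip.get_state();print(s["position"],s["contact_force"],s["moment"])
E
done
```

```text
clock: 9.85
position: [0.4953, 0.16, 0.1459]
ee_rot: [-0.0, 0.999, 0.054, 0.0]
contact_force: [1.1, 1.4, 1.0]
width: 0.0115
gripper_force: 60.1
[0.49533256 0.16001136 0.14594503] [1.09978349 1.43693481 0.99559374] [ 0.19755567 -0.05086615 -0.00237478]
```

```bash
python3 -m pendant '[{"dx":0,"dy":0,"dz":0.001,"rx":0,"ry":0,"rz":0,"hand":0},{"dx":0,"dy":0,"dz":0.001,"rx":0,"ry":0,"rz":0,"hand":0},{"dx":0,"dy":0,"dz":0.001,"rx":0,"ry":0,"rz":0,"hand":0},{"dx":0,"dy":0,"dz":0,"rx":0,"ry":0,"rz":0,"hand":0},{"dx":0,"dy":0,"dz":0,"rx":0,"ry":0,"rz":0,"hand":0}]'
python3 -m pendant '[{"dx":0,"dy":0,"dz":0.001,"rx":0,"ry":0,"rz":0,"hand":0},{"dx":0,"dy":0,"dz":0.001,"rx":0,"ry":0,"rz":0,"hand":0},{"dx":0,"dy":0,"dz":0.001,"rx":0,"ry":0,"rz":0,"hand":0},{"dx":0,"dy":0,"dz":0,"rx":0,"ry":0,"rz":0,"hand":0},{"dx":0,"dy":0,"dz":0,"rx":0,"ry":0,"rz":0,"hand":0}]'
```

```text
clock: 10.27
position: [0.4955, 0.16, 0.1431]
ee_rot: [0.0, 0.999, 0.054, 0.001]
contact_force: [-0.0, 1.1, 3.8]
width: 0.0111
gripper_force: 60.6
clock: 10.68
position: [0.4955, 0.16, 0.1402]
ee_rot: [-0.0, 0.999, 0.054, 0.001]
contact_force: [0.2, 0.8, 4.5]
width: 0.0114
gripper_force: 60.8
```

```bash
python3 -m pendant '[{"dx":0,"dy":0,"dz":0.001,"rx":0,"ry":0,"rz":0,"hand":0},{"dx":0,"dy":0,"dz":0.001,"rx":0,"ry":0,"rz":0,"hand":0},{"dx":0,"dy":0,"dz":0.001,"rx":0,"ry":0,"rz":0,"hand":0},{"dx":0,"dy":0,"dz":0.001,"rx":0,"ry":0,"rz":0,"hand":0},{"dx":0,"dy":0,"dz":0,"rx":0,"ry":0,"rz":0,"hand":0},{"dx":0,"dy":0,"dz":0,"rx":0,"ry":0,"rz":0,"hand":0}]'
python3 -m pendant '[{"dx":0,"dy":0,"dz":0.001,"rx":0,"ry":0,"rz":0,"hand":0},{"dx":0,"dy":0,"dz":0.001,"rx":0,"ry":0,"rz":0,"hand":0},{"dx":0,"dy":0,"dz":0.001,"rx":0,"ry":0,"rz":0,"hand":0},{"dx":0,"dy":0,"dz":0,"rx":0,"ry":0,"rz":0,"hand":0},{"dx":0,"dy":0,"dz":0,"rx":0,"ry":0,"rz":0,"hand":0}]'
```

```text
clock: 11.18
position: [0.4955, 0.1599, 0.1355]
ee_rot: [0.0, 0.999, 0.054, 0.0]
contact_force: [1.4, 0.9, 1.5]
width: 0.0114
gripper_force: 60.1
clock: 11.6
position: [0.4939, 0.1594, 0.1316]
ee_rot: [0.001, 0.999, 0.054, -0.001]
contact_force: [0.8, -0.2, -5.8]
width: 0.0115
gripper_force: 59.5
```

```bash
python3 -m pendant '[{"dx":0,"dy":0,"dz":0.0005,"rx":0,"ry":0,"rz":0,"hand":0},{"dx":0,"dy":0,"dz":0,"rx":0,"ry":0,"rz":0,"hand":0},{"dx":0,"dy":0,"dz":0,"rx":0,"ry":0,"rz":0,"hand":0}]'
python3 -m pendant '[{"dx":0,"dy":0,"dz":0.0005,"rx":0,"ry":0,"rz":0,"hand":0},{"dx":0,"dy":0,"dz":0,"rx":0,"ry":0,"rz":0,"hand":0},{"dx":0,"dy":0,"dz":0,"rx":0,"ry":0,"rz":0,"hand":0}]'
```

```text
clock: 11.85
position: [0.494, 0.1594, 0.1316]
ee_rot: [0.001, 0.999, 0.054, -0.001]
contact_force: [-0.6, -0.8, -5.5]
width: 0.0112
gripper_force: 59.2
clock: 12.1
position: [0.4943, 0.1596, 0.1315]
ee_rot: [0.0, 0.999, 0.054, -0.001]
contact_force: [-1.2, -1.7, -6.0]
width: 0.011
gripper_force: 59.4
```

Run:
```python
from off import *
s=manip.get_state();d=manip.get_image("wrist");S=manip.get_image("scene");T=manip.get_image("top")
print(s["position"],s["contact_force"],s["moment"])
for o in holes(d,s): print(o)
Z=lambda a,k:cv2.resize(a,None,fx=k,fy=k,interpolation=cv2.INTER_CUBIC)
o=np.zeros((600,800,3),np.uint8); o[:240,:400]=Z(d["frame"][180:300,20:220],2); o[:240,400:]=Z(d["frame"][180:300,350:550],2)
o[240:,:400]=Z(S["frame"][205:295,190:290],4); o[250:550,400:]=Z(T["frame"][180:255,145:245],4)
cv2.imwrite("pics/crop5.png",o[:,:,::-1])
```

```text
[0.49428745 0.15957426 0.13150828] [-1.22674166 -1.66307095 -6.03095477] [-0.63166855  0.10462405  0.10849155]
```

View pics/crop5.png

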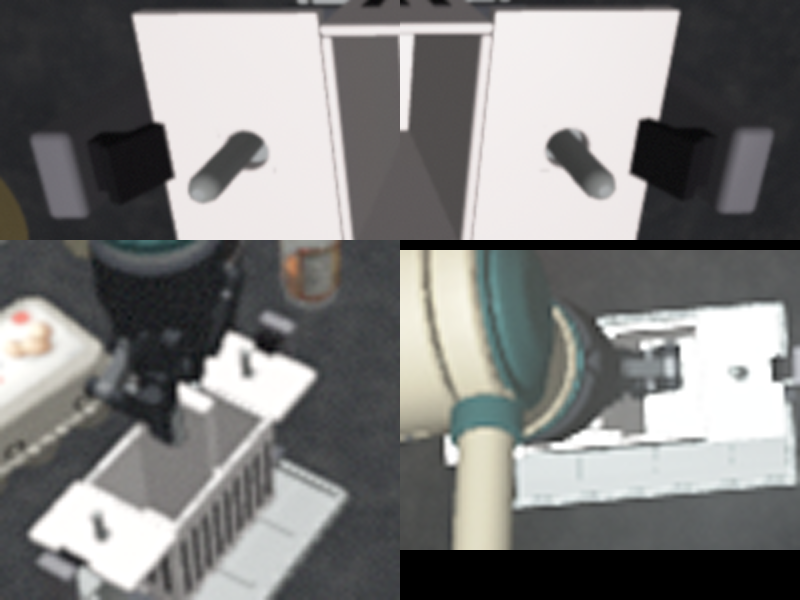

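Both pins are through the holes and both black noses lie over the flange ends. The moment reading is lopsided, so I'll press gently to make sure both flanges are seated.

```bash
for i in 1; do python3 -m pendant '[{"dx":0,"dy":0,"dz":0.001,"rx":0,"ry":0,"rz":0,"hand":0},{"dx":0,"dy":0,"dz":0,"rx":0,"ry":0,"rz":0,"hand":0},{"dx":0,"dy":0,"dz":0,"rx":0,"ry":0,"rz":0,"hand":0}]'
python3 - <<'E'
from off import *
s=manip.get_state();print(s["moment"],rot(s["ee_rot"])[2])
E
python3 -m pendant '[{"dx":0,"dy":0,"dz":0.001,"rx":0,"ry":0,"rz":0,"hand":0},{"dx":0,"dy":0,"dz":0,"rx":0,"ry":0,"rz":0,"hand":0},{"dx":0,"dy":0,"dz":0,"rx":0,"ry":0,"rz":0,"hand":0}]'
python3 - <<'E'
from off import *
s=manip.get_state();print(s["moment"],rot(s["ee_rot"])[2])
E
done
```

```text
clock: 12.5
position: [0.4955, 0.1603, 0.131]
ee_rot: [-0.0, 0.999, 0.054, 0.001]
contact_force: [-0.9, -0.5, -4.3]
width: 0.0114
gripper_force: 59.5
[-0.27241314  0.00198251 -0.01346197] [ 1.16339107e-03 -5.47675058e-04 -9.99999173e-01]
clock: 12.75
position: [0.4957, 0.1604, 0.1308]
ee_rot: [-0.0, 0.999, 0.054, 0.001]
contact_force: [-1.4, 0.3, 4.3]
width: 0.0109
gripper_force: 60.8
[-0.36603658  0.30953876 -0.1365418 ] [ 2.02245851e-03 -6.15540113e-04 -9.99997765e-01]
```

```bash
python3 -m pendant '[{"dx":0,"dy":0,"dz":0.001,"rx":0,"ry":0,"rz":0,"hand":0},{"dx":0,"dy":0,"dz":0,"rx":0,"ry":0,"rz":0,"hand":0},{"dx":0,"dy":0,"dz":0,"rx":0,"ry":0,"rz":0,"hand":0}]'
python3 - <<'E'
from off import *
s=manip.get_state();print(s["moment"],rot(s["ee_rot"])[2],s["position"])
E
```

```text
clock: 13.0
position: [0.4958, 0.1605, 0.1306]
ee_rot: [-0.0, 0.999, 0.054, 0.001]
contact_force: [-3.4, -0.2, 9.3]
width: 0.0114
gripper_force: 61.7
[-0.35756917  0.53395213 -0.09846592] [ 2.66442231e-03 -8.02856364e-04 -9.99996128e-01] [0.49579857 0.1605121  0.13055953]
```

Firmly seated at 26 mm with about 12 N of push. Next: back off the push, open, and retreat upward.

```bash
python3 -m pendant '[{"dx":0,"dy":0,"dz":-0.002,"rx":0,"ry":0,"rz":0,"hand":0.01},{"dx":0,"dy":0,"dz":0,"rx":0,"ry":0,"rz":0,"hand":0.02},{"dx":0,"dy":0,"dz":0,"rx":0,"ry":0,"rz":0,"hand":0.04},{"dx":0,"dy":0,"dz":0,"rx":0,"ry":0,"rz":0,"hand":0.05},{"dx":0,"dy":0,"dz":0,"rx":0,"ry":0,"rz":0,"hand":0.05},{"dx":0,"dy":0,"dz":0,"rx":0,"ry":0,"rz":0,"hand":0.05}]' 20
python3 -m pendant '[{"dx":0,"dy":0,"dz":-0.01,"rx":0,"ry":0,"rz":0,"hand":0.05},{"dx":0,"dy":0,"dz":-0.02,"rx":0,"ry":0,"rz":0,"hand":0.05},{"dx":0,"dy":0,"dz":-0.03,"rx":0,"ry":0,"rz":0,"hand":0.05},{"dx":0,"dy":0,"dz":-0.03,"rx":0,"ry":0,"rz":0,"hand":0.05},{"dx":-0.02,"dy":0,"dz":-0.03,"rx":0,"ry":0,"rz":0,"hand":0.05},{"dx":-0.03,"dy":0,"dz":-0.02,"rx":0,"ry":0,"rz":0,"hand":0.05},{"dx":-0.03,"dy":0,"dz":0,"rx":0,"ry":0,"rz":0,"hand":0.05},{"dx":0,"dy":0,"dz":0,"rx":0,"ry":0,"rz":0,"hand":0.05},{"dx":0,"dy":0,"dz":0,"rx":0,"ry":0,"rz":0,"hand":0.05},{"dx":0,"dy":0,"dz":0,"rx":0,"ry":0,"rz":0,"hand":0.05}]'
python3 - <<'E'
from off import *
s=manip.get_state();d=manip.get_image("wrist");S=manip.get_image("scene")
o=np.zeros((600,800,3),np.uint8); o[:420,:560]=d["frame"]; o[420:,:]=0
o[240:,400:]=cv2.resize(S["frame"][205:295,190:290],None,fx=4,fy=4,interpolation=cv2.INTER_CUBIC)
cv2.imwrite("pics/crop6.png",o[:,:,::-1]); print(s["position"],s["contact_force"])
E
```

```text
clock: 13.5
position: [0.4951, 0.16, 0.1306]
ee_rot: [0.0, 0.999, 0.054, -0.0]
contact_force: [-1.5, -0.6, 0.3]
width: 0.0503
gripper_force: 0.0
clock: 14.33
position: [0.4159, 0.1515, 0.2714]
ee_rot: [-0.0, 0.999, 0.054, 0.001]
contact_force: [0.3, -0.0, -0.4]
width: 0.0502
gripper_force: 0.0
[0.41594231 0.15146865 0.27135499] [ 0.32453057 -0.04779971 -0.37733332]
```

View pics/crop6.png

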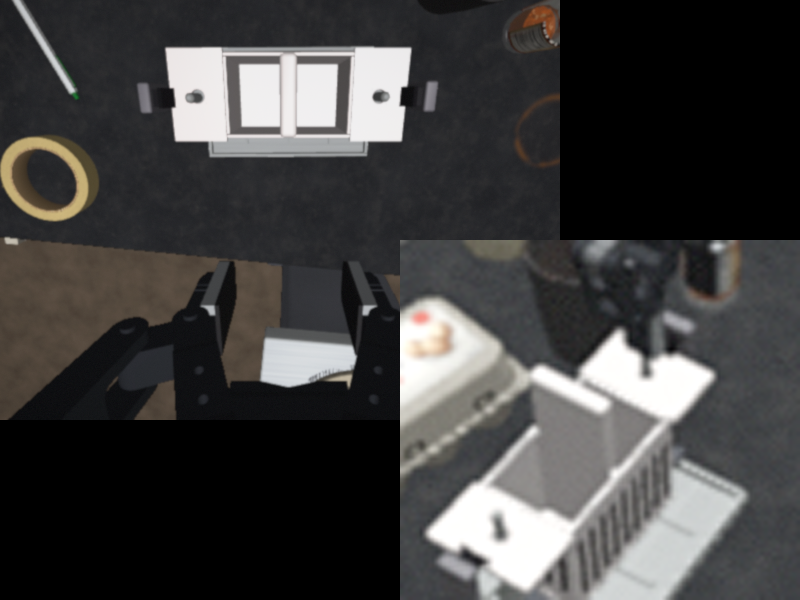

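The released drainer sits level and symmetric. Both noses overlap the flange ends by 6–7 px (about 5 mm), so both catches are closed, and the robot is clear.

```bash
python3 -c "
from rig import manip
print(manip.sign_off())"
```

```text
the job is handed in; nothing more can be done
None
```

The drainer is hung with a pin through each hole and both catches over the flanges, the arm let go and is clear, and the job is handed in at about 14 s (no verdict was returned).

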